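Load a washed circuit board into the drying oven

TASK

Dry the washed circuit board: pull the bench oven's glass door right down (its wire rack slides out with it), lay the metal holder that has the board clamped in it flat on the rack, board side up and wholly on the rack, and push the door up until it is fully shut. Set the holder down rather than dropping it, do not let the door fall or slam, and leave the empty holder and everything else on the bench where they are.

Things in the scene. Friction and masses are not known exactly. Their poses are not given: they have to be found in the camera images.
- oven: Steel bench oven, 400 wide x 280 deep x 260 mm high on a 20 mm tile slab (430 x 320): its top is 280 mm above the bench. Fixed. Origin: on the bench under its middle. Front faces its -x, at x = -140 mm; z up. A panel with three dials (20 mm proud) fills the front from y = -200 to -95 mm, the door the rest. Cavity: y = -95 to +192 mm; its mouth's upper edge is 268 mm above the bench.
- oven_door (a joint): Angle of the bottom-hinged door, rad: 0 shut (upright), grows as it comes down, 1.25 fully open on its stops (18 degrees short of level). Stiff counterbalanced hinge: the door stays wherever it is left, and takes at most about 7 N at the handle to move.
- oven_door_hinge (a point): Point on the hinge axis at the middle of the door's width, 60 mm above the bench. Axes are the door's and turn with it: y along the hinge; when shut z is up and x points into the oven. Panel (294 wide, steel frame, glass pane) spans x = -16 to -2, z = 0 to 205 mm. Two thin arms stand 70 mm out of its inner side at z = 85, y = +-138 mm; they draw the rack.
- oven_door_handle (a point): Middle of the handle: straight round steel bar, 12 mm diameter, 230 mm long along y, on standoffs at y = +-105 mm. In the door's axes 65 mm out (-x) and 198 mm up (z) from the hinge point; 43 mm free gap behind it; the panel ends 7 mm beyond it. 258 mm above the bench with the door shut; fully open, 61 mm, under the panel's free edge. Axes as oven_door_hinge.
- rack_centre (a point): Middle of the wire rack on top of its wires, 185 mm above the bench; axes as the oven's. 220 deep (x), 270 wide (y), wires along x 20 mm apart; guard wire 15 mm high along back and sides, front (-x) open. The door draws it out to -x: 103 mm per rad, 129 mm fully open (front 117 mm clear of the oven's front plane), and pushes it back. Shut, its front edge is 12 mm behind the hinge.
- board_holder: The board's holder: aluminium channel 140 long (x) x 56 wide (y) x 28 mm high (z), 7 mm side rails, dark jaw at each end, filled by a green circuit board with chips. About 0.3 kg. Origin: middle of its underside. Lies flat on a blue 3 mm mat, turned anyhow. Can be gripped across its rails (56 mm).
- board_holder_corner1 (a point): Corner of the board's holder at its underside: x = -70, y = -28 mm from its origin.
- board_holder_corner2 (a point): Corner of the board's holder at its underside: x = -70, y = +28 mm from its origin.
- board_holder_corner3 (a point): Corner of the board's holder at its underside: x = +70, y = -28 mm from its origin.
- board_holder_corner4 (a point): Corner of the board's holder at its underside: x = +70, y = +28 mm from its origin.
- empty_holder: A like holder with no board: one jaw at the end and one near the middle, open floor between. Leave alone. Origin: middle of its underside.
- alcohol: White plastic bottle, 64 mm diameter, 170 mm high. Origin under its middle. Leave alone.
- flux_jar: Small jar, 56 mm diameter, 45 mm high. Origin under its middle. Leave alone.
- phone: Black phone lying flat, 150 x 72 x 8 mm. Origin under its middle. Leave alone.
- screwdriver: Screwdriver lying on the mat, 170 mm long. Leave alone.
- solder_spool: Spool of solder, 64 mm diameter, 46 mm high, standing. Origin under its middle. Leave alone.
- multimeter: Multimeter lying on its back, 165 x 78 x 35 mm. Origin under its middle. Leave alone.
- mug: White mug, 80 mm diameter, 95 mm high. Origin under its middle. Leave alone.

How it is judged:
By the outcome, as a careful person would: the job done as asked, in the order asked, and still so for the second after the job is handed in, with the robot touching nothing.
It also fails if it takes over 72 s, if anything falls off the work surface, if the arm or the gripper's body presses on something with over 40 N, if the wrist force passes 120 N, or if a joint passes its speed limit or range.

ROBOT

A 7-joint arm with a two-finger parallel gripper is mounted at the origin on the work surface. World frame = base frame: x ahead of the robot, y to its left, z up, the work surface at z = 0. Lengths are in m, angles in rad, forces in N, time in s.
With the tool pointing down it reaches from about 0.35 to 0.9 m from the base axis. Payload 8.1 kg.
Tool frame: the origin (TCP) lies at the very end of the fingers, on their centre line; the grasp point (between the pads) lies 19 mm behind it (arm.tcp_to_grasp is the z of the grasp point in the tool frame, in m); z points along the fingers, y is the line along which they close (so a half turn about z gives the same grasp; the last joint's range is limited). The gripper opens to 92 mm and grips with 3 to 60 N. Pads are 19 mm wide; open, the fingers measure 130 mm over their backs; the gripper's body (75 mm by 190 mm) begins 47 mm behind the grasp point.
Start: joints at [-1.41, 0.434, 0.025, 1.573, -0.012, 1.134, -0.075], TCP at [0.163, 0.603, 0.204] pointing down, gripper open.
Joint ranges: [-2.62, 2.62], [-0.44, 2.09], [-1.27, 1.32], [0.08, 2.57], [-1.32, 4.46], [0.12, 2], [-2.74, 2.74]. Speed limits (rad/s): [2.22, 2.22, 3.01, 3.01, 3.14, 3.14, 3.14].

INTERFACE

Orientations are given as a rotation vector (axis times angle).
In Python, from cell import readout, vision, sign_off, arm gives the robot as it stands. The module is installed in compiled form; this text tells all that it offers.
- The arm moves only by the shell command python3 -m creep 'ROWS' [FORCE]. ROWS is JSON, a list of rows, each a list of 5 numbers: the shift along the tool's x, y, z in units of 4 cm (1.0 is 4 cm), then the turn about the tool's z in units of 4 degrees (1.0 is 4 degrees), then the opening, from 0 (shut) to 1 (fully open). A call has 1 to 12 rows; each row shifts and turns the commanded pose from where the row before left it, along the tool's axes as they then stand; what a row does not reach is not made up. A row lasts 1/8 s, in which the tool goes at most 62.5 mm and 10.7 degrees, less where a joint would pass 70% of its speed; a pose out of reach is approached as far as the arm can. A call with a number of a shift or a turn outside -1 to 1 is refused whole. A call with a gripper value outside its range is refused whole. The fingers move at their own pace and stop on an object; FORCE is the grip in N (left out, the last holds). Time passes only in rows, so rows that do not move let the fingers close. It gives the time, the measured TCP pose, the force, the opening and the grip force at its end, in the units of the state.
- readout.observe(): the state, without advancing time (a new reading comes with each control period).
- vision.get_image(name): name is "scene" or "top"; returns a dict with "pixels" (400x640x3 uint8, blue, green, red), "z_map" (400x640 float32, m along the optical axis (not along the pixel's ray), 0 where there is no reading), "camera_matrix" (3x3 intrinsics, pixels), "position" and "rotation" of the camera in the world. Camera axes: x right, y up, looking along -z (the intrinsics and any distortion apply to the point x, -y, -z); pixel columns grow to the right and rows downward; lengths in m; the calibration is good to about 2 mm. A picture is of the moment at which its call begins.
- sign_off(): hands the job in; it is judged then, once.
The state is a dict: "clock": time; "joints": joint angles; "dq": joint speeds; "joint_efforts": joint torques, N m; "position": TCP position; "ee_rot": TCP orientation; "force": force on the tool from outside, world axes, zero at the start; "ft_torque": the same for the moment, N m; "width": opening from 0.0 (shut) to 1.0 (fully open); "gripper_force": force on a finger pad.
Only numpy, scipy, OpenCV 4.12 (cv2) and the standard library are available. Lean on these libraries where they do the work, as an engineer would, in place of code of your own. Each camera call takes 0.05 s, during which the arm holds its last target. There are 200 camera calls.

## Working session

There is one attempt and no reset: what is moved stays moved. The work goes in short steps, Python scripts to look and compute and a shell command to move; the robot and the scene stay as the last step left them, time stands still between calls to the robot, and variables do not carry over. Pictures are saved under pics/ and viewed, at most 10 in all, crops included, and the job is handed in when it is done.

```bash
mkdir -p pics; ls; python3 - <<'E'
from cell import readout, vision, arm
import cv2, numpy as np
for n in("scene","top"):
    d=vision.get_image(n); np.savez(f"{n}0.npz",**d); cv2.imwrite(f"pics/{n}0.png",d["pixels"]); print(n,d["position"],d["rotation"],d["camera_matrix"])
print(readout.observe(), arm.tcp_to_grasp)
E
```

```text
pics
scene [ 1.54010865 -0.53318563  1.23403251] [0.7517446  0.40303069 0.95567277] [[454.46902557   0.         321.19902306]
 [  0.         454.46902557 200.43423477]
 [  0.           0.           1.        ]]
top [0.45136439 0.06363939 1.22888288] [ 0.10931834 -0.08121725 -1.57972187] [[402.4774809    0.         314.28115019]
 [  0.         402.4774809  202.50918028]
 [  0.           0.           1.        ]]
{'clock': 0.1, 'joints': array([-1.40960674,  0.43515836,  0.02496887,  1.5739875 , -0.0115756 ,
        1.13400717, -0.07510338]), 'dq': array([ 0.001503  , -0.00213743, -0.00011597, -0.00322276, -0.00125338,
       -0.00021663,  0.00307174]), 'joint_efforts': array([ 3.77612465e-03, -6.69121027e+01,  9.88334343e-01, -3.15142107e+01,
       -6.04066090e-02,  3.73495510e-02,  5.78392110e-05]), 'position': array([0.1628959 , 0.60289635, 0.20302749]), 'ee_rot': array([-4.13244623e-01, -3.11425641e+00,  2.22330549e-03]), 'force': array([ 0.03451728,  0.68535827, -0.15523151]), 'ft_torque': array([-0.01300835, -0.01613313,  0.00061809]), 'gripper_force': 0.0, 'width': 0.9995317954455523} -0.0188
```

View pics/scene0.png

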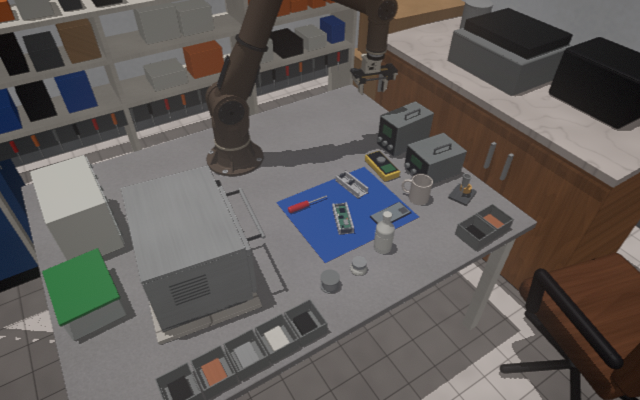

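View pics/top0.png

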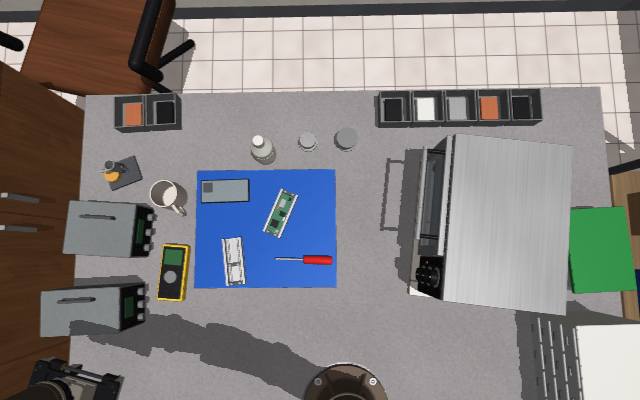

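The scene view shows the oven at left (about 190,240) with its door and handle facing the mat. The board holder is at (343,218) and the empty one at (352,184). In the top view the oven spans about (415–572,135–314), the handle is near (390,195), the board holder is near (281,213), the empty holder (233,261), the phone (225,190) and the bottle (262,150).

```bash
cat > h.py <<'E'
import numpy as np, cv2
from scipy.spatial.transform import Rotation as R
from cell import readout, vision
def grab(n,tag=None):
    d=vision.get_image(n)
    if tag: cv2.imwrite(f"pics/{tag}.png",d["pixels"])
    return d
def cloud(d):
    "world point for each pixel, from the depth map"
    K=d["camera_matrix"]; z=d["z_map"]; v,u=np.mgrid[:z.shape[0],:z.shape[1]]
    c=np.stack([(u-K[0,2])/K[0,0]*z,-(v-K[1,2])/K[1,1]*z,-z],-1)
    P=c@R.from_rotvec(d["rotation"]).as_matrix().T+d["position"]; P[z==0]=np.nan; return P
def ray(d,uv,h):
    "pixels onto the plane z=h"
    K=d["camera_matrix"]; uv=np.atleast_2d(uv).astype(float)
    c=np.c_[(uv[:,0]-K[0,2])/K[0,0],-(uv[:,1]-K[1,2])/K[1,1],-np.ones(len(uv))]@R.from_rotvec(d["rotation"]).as_matrix().T
    return d["position"]+c*((h-d["position"][2])/c[:,2])[:,None]
def rect(m,d,h):
    "largest blob of mask -> min-area rect on plane h: centre, sides, angle of long side (deg)"
    c=max(cv2.findContours(m.astype(np.uint8),0,1)[0],key=cv2.contourArea)
    p=ray(d,c[:,0],h)[:,:2]; q=cv2.boxPoints(cv2.minAreaRect((p*1000).astype(np.float32)))/1000
    e=[q[1]-q[0],q[2]-q[1]]; e.sort(key=np.linalg.norm); l=e[1]
    return q.mean(0),np.linalg.norm(e[0]),np.linalg.norm(l),np.degrees(np.arctan2(l[1],l[0]))%180,q
E
cat > a.py <<'E'
from h import *
np.set_printoptions(precision=4,suppress=True)
d=dict(np.load("top0.npz")); P=cloud(d)
U,V=np.meshgrid(np.arange(640),np.arange(400))
Z=P[...,2]
m=(abs(Z-.28)<.012)&(U>400)&(V<330); print("oven",np.nanmedian(Z[m]),*rect(m,d,.28))
hsv=cv2.cvtColor(d["pixels"],cv2.COLOR_BGR2HSV)
mat=cv2.inRange(hsv,(100,120,60),(130,255,255))>0; q=rect(mat,d,.003); print("mat",*q[:4])
box=(U>255)&(U<305)&(V>180)&(V<245)
m=box&~mat; m=cv2.morphologyEx(m.astype(np.uint8),cv2.MORPH_OPEN,np.ones((2,2)))
print("holder",*rect(m,d,.031)); print("heights",np.nanpercentile(Z[m>0],[5,25,50,75,95]))
m=box&(Z>.02); print("holder depth",*rect(m,d,.029))
m=(U>375)&(U<412)&(V>140)&(V<245)&(Z>.1); 
print("handle n",m.sum()); p=P[m]; print(np.nanpercentile(p,[2,50,98],axis=0)); 
b=p[p[:,2]>.15]
for row in (165,180,200,215): 
    print(row,[(u,*np.round(P[row,u],3)) for u in range(378,446,3)])
E
python3 a.py
```

```text
oven 0.27876763681152117 [ 0.5171 -0.3733] 0.2825075 0.39859614 172.71971 [[ 0.3015 -0.4882]
 [ 0.6969 -0.5387]
 [ 0.7327 -0.2585]
 [ 0.3373 -0.208 ]]
mat [0.5263 0.2355] 0.3590029 0.42906407 89.92066
holder [0.5646 0.1841] 0.060196303 0.13976154 156.59827 [[0.4885 0.1842]
 [0.6168 0.1287]
 [0.6407 0.184 ]
 [0.5124 0.2395]]
heights [0.003  0.0195 0.0224 0.0267 0.0314]
holder depth [0.5682 0.187 ] 0.05693938 0.13927817 156.60515 [[0.4929 0.1886]
 [0.6208 0.1333]
 [0.6434 0.1855]
 [0.5155 0.2408]]
handle n 0
[nan nan nan]
165 [(378, np.float64(0.717), np.float64(-0.114), np.float64(-0.003)), (381, np.float64(0.716), np.float64(-0.123), np.float64(0.0)), (384, np.float64(0.715), np.float64(-0.132), np.float64(0.001)), (387, np.float64(0.715), np.float64(-0.142), np.float64(0.001)), (390, np.float64(0.716), np.float64(-0.152), np.float64(-0.003)), (393, np.float64(0.715), np.float64(-0.16), np.float64(-0.0)), (396, np.float64(0.715), np.float64(-0.17), np.float64(-0.001)), (399, np.float64(0.715), np.float64(-0.179), np.float64(-0.002)), (402, np.float64(0.716), np.float64(-0.189), np.fl
[... 3290 characters left out ...]
np.float64(0.603), np.float64(-0.225), np.float64(0.019)), (420, np.float64(0.572), np.float64(-0.175), np.float64(0.259)), (423, np.float64(0.595), np.float64(-0.229), np.float64(0.077)), (426, np.float64(0.594), np.float64(-0.234), np.float64(0.089)), (429, np.float64(0.589), np.float64(-0.232), np.float64(0.127)), (432, np.float64(0.585), np.float64(-0.232), np.float64(0.158)), (435, np.float64(0.581), np.float64(-0.232), np.float64(0.185)), (438, np.float64(0.578), np.float64(-0.232), np.float64(0.213)), (441, np.float64(0.572), np.float64(-0.227), np.float64(0.254)), (444, np.float64(0.571), np.float64(-0.232), np.float64(0.262))]
  return np.nanmean(a, axis, out=out, keepdims=keepdims)
```

```bash
cat >> h.py <<'E'
C=np.array([.5171,-.3733]); YA=np.radians(-7.28)           # oven centre, direction of oven +y
oy=np.array([np.cos(YA),np.sin(YA)]); ox=np.array([oy[1],-oy[0]])
def O(out,y,z): return np.r_[C+(-.14-out)*ox+(y+.0485)*oy,z]   # out of front plane, y from door middle, height
def inO(p): r=np.asarray(p)[:2]-C; return np.round([-r@ox-.14,r@oy-.0485,p[2]],4)
def door(a,out,up): return np.round([out*np.cos(a)+up*np.sin(a),.06+up*np.cos(a)-out*np.sin(a)],4) # -> out,z
def go(p,yaw=None,q=None,r=None):
    "tool units from pose (or now) to world p, and turn to tool-y yaw (deg)"
    s=readout.observe(); q=s["position"] if q is None else q
    M=R.from_rotvec(s["ee_rot"]).as_matrix(); y0=np.degrees(np.arctan2(M[1,1],M[0,1]))
    if r is not None:
        M=R.from_euler("z",r-y0,degrees=True).as_matrix()@M; y0=r
    t=None if yaw is None else round(((y0-yaw+90)%180-90)/4,2)
    print("clock",round(s["clock"],2),"pos",np.round(q,4),"inO",inO(q),"yaw",round(y0,2),"tilt",np.round(M[:2,2],3),"F",np.round(s["force"],1),"w",round(s["width"],3),"| shift",np.round(M.T@(np.asarray(p)-q)/.04,2),"turn",t)
E
python3 -c "
from h import *
s=readout.observe()['position']
go(O(.0375,0,.32),-7.28,s+[0,0,.14]); go(O(.0375,0,.32),0,s+[0,0,.14],-7.28+0)
for a in (.2,.4,.6,.7,.75,.9,1.1,1.25): print(a,door(a,.065,.198),door(a,.016,.205),door(a,.002,.205),door(a,.002,.185))
"
```

```text
clock 0.1 pos [0.1629 0.6029 0.343 ] inO [ 0.7834 -0.5236  0.343 ] yaw 74.88 tilt [-0.    -0.001] F [ 0.   0.7 -0.2] w 1.0 | shift [-15.51 -16.69   0.6 ] turn 20.54
clock 0.1 pos [0.1629 0.6029 0.343 ] inO [ 0.7834 -0.5236  0.343 ] yaw -7.28 tilt [-0.001  0.   ] F [ 0.   0.7 -0.2] w 1.0 | shift [-18.65  13.09   0.56] turn -1.82
0.2 [0.103  0.2411] [0.0564 0.2577] [0.0427 0.2605] [0.0387 0.2409]
0.4 [0.137  0.2171] [0.0946 0.2426] [0.0817 0.248 ] [0.0739 0.2296]
0.6 [0.1654 0.1867] [0.129  0.2202] [0.1174 0.2281] [0.1061 0.2116]
0.7 [0.1773 0.1696] [0.1443 0.2065] [0.1336 0.2155] [0.1207 0.2002]
0.75 [0.1825 0.1606] [0.1514 0.1991] [0.1412 0.2086] [0.1276 0.194 ]
0.9 [0.1955 0.1322] [0.1705 0.1749] [0.1618 0.1859] [0.1462 0.1734]
1.1 [0.2059 0.0919] [0.19   0.1387] [0.1836 0.1512] [0.1658 0.1421]
1.25 [0.2084 0.0607] [0.1996 0.1095] [0.1952 0.1227] [0.1762 0.1164]
```

```bash
python3 -m creep '[[0,0,-0.9,0,0],[0,0,-0.9,1,0],[0,0,-0.9,1,0],[0,0,-0.9,1,0],[0,0,0,1,0],[0,0,0,1,0],[0,0,0,1,0],[0,0,0,1,0],[0,0,0,1,0],[0,0,0,1,0],[0,0,0,1,0],[0,0,0,1,0]]' 20
python3 -m creep '[[0,0,0,1,0],[0,0,0,1,0],[0,0,0,1,0],[0,0,0,1,0],[0,0,0,1,0],[0,0,0,1,0],[0,0,0,1,0],[0,0,0,1,0],[0,0,0,1,0],[0,0,0,0.5,0]]'
python3 -c "
from h import *
go(O(.0375,0,.32),-7.28)"
```

```text
clock: 1.6
position: [0.1629, 0.6031, 0.3472]
ee_rot: [1.553, 2.731, -0.002]
force: [-1.4, -0.5, 0.0]
width: 0.003
gripper_force: 0.0
clock: 2.85
position: [0.1629, 0.6032, 0.3473]
ee_rot: [2.356, 2.077, -0.001]
force: [-0.4, 1.1, 1.0]
width: 0.006
gripper_force: 0.0
clock 2.85 pos [0.1629 0.6032 0.3473] inO [ 0.7837 -0.5236  0.3473] yaw -7.19 tilt [-0.    -0.001] F [-0.4  1.1  1. ] w 0.006 | shift [-18.68  13.06   0.7 ] turn 0.02
```

```bash
python3 -m creep '[[-0.9,0.65,0,0,0],[-0.93,0.65,0,0,0],[-0.93,0.65,0,0,0],[-0.93,0.65,0,0,0],[-0.93,0.65,0,0,0],[-0.93,0.65,0,0,0],[-0.93,0.65,0,0,0],[-0.93,0.65,0,0,0],[-0.93,0.65,0,0,0],[-0.93,0.65,0,0,0]]'
python3 -m creep '[[-0.93,0.65,0,0,0],[-0.93,0.65,0,0,0],[-0.93,0.65,0,0,0],[-0.93,0.65,0,0,0],[-0.93,0.65,0,0,0],[-0.93,0.65,0,0,0],[-0.93,0.65,0,0,0],[-0.93,0.65,0,0,0],[-0.93,0.65,0,0,0],[-0.93,0.65,0,0,0],[0,0,0,0,0]]'
python3 -c "
from h import *
go(O(.0375,0,.32),-7.28); grab('top','t1'); d=grab('scene','s1'); cv2.imwrite('pics/s1c.png',cv2.resize(d['pixels'][100:320,100:340],None,fx=2.5,fy=2.5))"
```

```text
clock: 4.1
position: [0.3755, 0.2017, 0.3478]
ee_rot: [-2.354, -2.08, -0.0]
force: [0.7, 0.4, -0.5]
width: 0.003
gripper_force: 0.0
clock: 5.48
position: [0.5866, -0.2022, 0.3469]
ee_rot: [2.36, 2.073, -0.004]
force: [0.1, -0.2, -0.5]
width: 0.005
gripper_force: 0.0
clock 5.47 pos [ 0.5866 -0.2022  0.3469] inO [ 0.0385 -0.0012  0.3469] yaw -7.41 tilt [-0.002 -0.002] F [ 0.1 -0.2 -0.5] w 0.005 | shift [-0.02  0.03  0.67] turn -0.03
```

View pics/s1c.png

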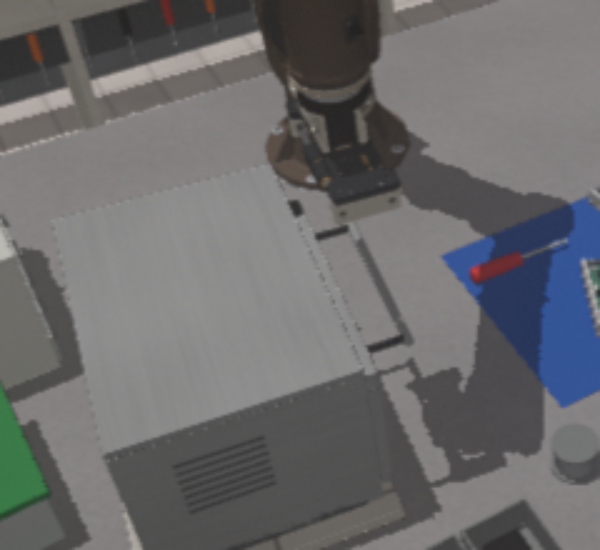

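The crop shows the door shut. The handle bar runs from about (350,225) to (405,340) on its standoffs, and the shut gripper hangs just above and behind the bar. I'll descend into the gap behind it.

```bash
python3 -m creep '[[0,0,0.6,0,0],[0,0,0.6,0,0],[0,0,0.5,0,0],[0,0,0.4,0,0],[0,0,0.35,0,0],[0,0,0.3,0,0],[0,0,0,0,0]]'
python3 -c "
from h import *
for a in (0,.1,.2,.3,.4,.5,.6,.7):
  o,z=door(a,.065,.198); print(a,o-.006-.0095,z-.022)
go(O(.0375,0,.236),-7.28)"
```

```text
clock: 6.45
position: [0.5866, -0.1978, 0.2369]
ee_rot: [-2.354, -2.079, 0.001]
force: [-0.4, -0.7, 0.2]
width: 0.007
gripper_force: 0.0
0 0.0495 0.23600000000000002
0.1 0.0689 0.2285
0.2 0.0875 0.21910000000000002
0.3 0.1051 0.2079
0.4 0.12150000000000001 0.1951
0.5 0.13649999999999998 0.1806
0.6 0.14989999999999998 0.1647
0.7 0.1618 0.1476
clock 6.45 pos [ 0.5866 -0.1978  0.2369] inO [ 0.0429 -0.0018  0.2369] yaw -7.12 tilt [-0.001  0.   ] F [-0.4 -0.7  0.2] w 0.007 | shift [-0.14  0.05  0.02] turn 0.04
```

```bash
python3 -m creep '[[0.2,0,0,0,0],[0.25,0,0.09,0,0],[0.25,0,0.09,0,0],[0.23,0,0.12,0,0],[0.23,0,0.12,0,0],[0.22,0,0.14,0,0],[0.22,0,0.14,0,0],[0.2,0,0.16,0,0],[0.2,0,0.16,0,0]]'
python3 -c "
from h import *
go(O(.1215,0,.195),-7.28)"
```

```text
clock: 7.58
position: [0.5971, -0.1179, 0.1965]
ee_rot: [-2.355, -2.079, -0.001]
force: [0.2, 0.6, 3.3]
width: 0.008
gripper_force: 1.7
clock 7.58 pos [ 0.5971 -0.1179  0.1965] inO [ 0.1235 -0.0015  0.1965] yaw -7.1 tilt [0. 0.] F [0.2 0.6 3.3] w 0.008 | shift [-0.05  0.04  0.04] turn 0.04
```

```bash
python3 -m creep '[[0.19,0,0.18,0,0],[0.19,0,0.18,0,0],[0.17,0,0.2,0,0],[0.17,0,0.2,0,0],[0.15,0,0.21,0,0],[0.15,0,0.21,0,0],[0,0,0,0,0]]'
python3 -c "
from h import *
go(O(.1618,0,.1476),-7.28)
d=grab('scene','s2'); cv2.imwrite('pics/s2c.png',cv2.resize(d['pixels'][100:320,100:340],None,fx=2.5,fy=2.5))
d=grab('top','t2');cv2.imwrite('pics/t2c.png',cv2.resize(d['pixels'][110:330,350:590],None,fx=2.5,fy=2.5))"
```

```text
clock: 8.45
position: [0.6012, -0.0775, 0.1486]
ee_rot: [-2.353, -2.079, 0.002]
force: [-0.4, -0.2, 0.8]
width: 0.005
gripper_force: 0.0
clock 8.45 pos [ 0.6012 -0.0775  0.1486] inO [ 0.164  -0.0026  0.1486] yaw -7.08 tilt [-0.002  0.   ] F [-0.4 -0.2  0.8] w 0.005 | shift [-0.06  0.06  0.03] turn 0.05
```

View pics/s2c.png

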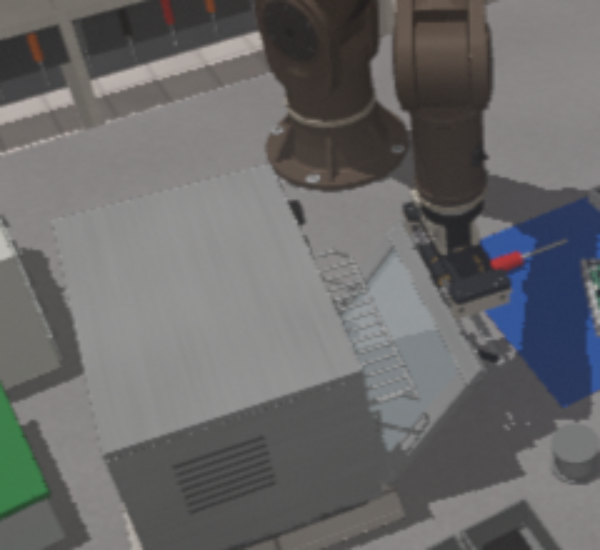

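The door is about 0.7 rad down, with the rack partly out (about (360,320) in the crop) and the fingers in the gap behind the bar near (475,320). Next I'll lift out and push down on the inner side of the panel.

```bash
python3 -m creep '[[-0.1,0,0,0,0],[0,0,-0.5,0,0],[0,0,-0.7,0,0],[0,0,-0.7,0,0],[0,0,-0.5,0,0],[-0.5,0,0,0,0],[-0.5,0,0,0,0],[-0.35,0,0,0,0],[0,0,0.4,0,0],[0,0,0.4,0,0],[0,0,0.15,0,0],[0,0,0,0,0]]'
python3 -c "
from h import *
go(O(.1157,0,.2056),-7.28)"
```

```text
clock: 10.05
position: [0.5945, -0.1351, 0.2069]
ee_rot: [-2.353, -2.079, 0.001]
force: [0.1, -0.9, 0.5]
width: 0.005
gripper_force: 0.0
clock 10.05 pos [ 0.5945 -0.1351  0.2069] inO [ 0.1061 -0.0019  0.2069] yaw -7.07 tilt [-0.001  0.   ] F [ 0.1 -0.9  0.5] w 0.005 | shift [0.24 0.05 0.03] turn 0.05
```

```bash
python3 -m creep '[[0.25,0,0,0,0],[0.17,0,0.17,0,0],[0.17,0,0.17,0,0],[0.17,0,0.18,0,0],[0.15,0,0.18,0,0],[0.13,0,0.2,0,0],[0.13,0,0.2,0,0],[0.13,0,0.2,0,0],[0.12,0,0.21,0,0]]'
python3 -c "
from h import *
go(O(.1625,0,.1453),-7.28)"
```

```text
clock: 11.18
position: [0.6018, -0.0792, 0.1467]
ee_rot: [2.355, 2.079, -0.0]
force: [-0.1, 1.8, 1.7]
width: 0.004
gripper_force: 1.2
clock 11.18 pos [ 0.6018 -0.0792  0.1467] inO [ 0.1624 -0.0018  0.1467] yaw -7.13 tilt [ 0. -0.] F [-0.1  1.8  1.7] w 0.004 | shift [0.   0.04 0.04] turn 0.04
```

```bash
python3 -m creep '[[0.07,0,0.16,0,0],[0.07,0,0.17,0,0],[0.07,0,0.17,0,0],[0.06,0,0.17,0,0],[0,0,0,0,0]]'
python3 -c "
from h import *
go(O(.1733,0,.1186),-7.28)"
```

```text
clock: 11.8
position: [0.6026, -0.0687, 0.1198]
ee_rot: [-2.355, -2.079, 0.002]
force: [-0.7, -0.1, 0.3]
width: 0.003
gripper_force: 0.0
clock 11.8 pos [ 0.6026 -0.0687  0.1198] inO [ 0.173  -0.0023  0.1198] yaw -7.11 tilt [-0.001 -0.   ] F [-0.7 -0.1  0.3] w 0.003 | shift [0.01 0.06 0.03] turn 0.04
```

```bash
python3 -m creep '[[0,0,0.06,0,0],[0,0,0.06,0,0],[0,0,0.06,0,0]]'
python3 -c "
from h import *
go(O(.1733,0,.1186),-7.28)"
```

```text
clock: 12.18
position: [0.6032, -0.0689, 0.1133]
ee_rot: [2.355, 2.079, 0.0]
force: [-0.4, -0.0, 1.3]
width: 0.007
gripper_force: 0.4
clock 12.18 pos [ 0.6032 -0.0689  0.1133] inO [ 0.1729 -0.0017  0.1133] yaw -7.13 tilt [0. 0.] F [-0.4 -0.   1.3] w 0.007 | shift [ 0.01  0.04 -0.13] turn 0.04
```

```bash
python3 -m creep '[[0,0,0.08,0,0],[0,0,0.08,0,0]]'; python3 -m creep '[[0,0,0.08,0,0],[0,0,0,0,0]]'
python3 -c "
from h import *
np.set_printoptions(precision=3,suppress=True)
go(O(.1733,0,.1186),-7.28)
d=grab('scene','s3'); cv2.imwrite('pics/s3c.png',cv2.resize(d['pixels'][120:320,180:380],None,fx=3,fy=3))
d=grab('top','t3'); P=cloud(d); X=P.reshape(-1,3); r=X[:,:2]-C; o=-r@ox-.14; y=r@oy-.0485
for yy in (-.13,.13,.10):
  k=(abs(y-yy)<.006)&(o>.11)&(o<.22)&(X[:,2]>.04); print(yy,np.c_[o,X[:,2]][k][::2].T)"
```

```text
clock: 12.42
position: [0.6031, -0.0687, 0.1067]
ee_rot: [2.355, 2.079, 0.0]
force: [-0.1, 0.4, 1.3]
width: 0.003
gripper_force: 0.4
clock: 12.68
position: [0.6028, -0.0688, 0.1034]
ee_rot: [-2.355, -2.079, 0.001]
force: [-0.9, 0.1, -0.6]
width: 0.009
gripper_force: 0.0
clock 12.68 pos [ 0.603 -0.069  0.103] inO [ 0.173 -0.002  0.103] yaw -7.12 tilt [-0.001 -0.   ] F [-0.9  0.1 -0.6] w 0.009 | shift [ 0.01  0.05 -0.38] turn 0.04
-0.13 [[0.219 0.218 0.215 0.212 0.219 0.216 0.213 0.21  0.207 0.203 0.2   0.218
  0.215 0.211 0.208 0.205 0.202 0.198 0.195 0.219 0.216 0.213 0.21  0.206
  0.203 0.2   0.196 0.193 0.189 0.185 0.218 0.214 0.211 0.208 0.205 0.202
  0.198 0.194 0.19  0.187 0.182 0.219 0.216 0.213 0.21  0.207 0.203 0.199
  0.196 0.193 0.189 0.184 0.18  0.218 0.214 0.211 0.208 0.205 0.201 0.198
  0.194 0.19  0.187 0.181 0.219 0.214 0.211 0.208 0.204 0.201 0.198 0.194
  0.19  0.186 0.181 0.206 0.203 0.199 0.195 0.192 0.188 0.183 0.197 0.194
  0.19  0.185 0.188 0.183 0.113 0.113 0.112 0.112]
 [0.64  0.641 0.637 0.637 0.641 0.641 0.637 0.634 0.633 0.63  0.628 0.642
  0.64  0.637 0.637 0.632 0.629 0.626 0.623 0.643 0.641 0.64  0.637 0.633
  0.632 0.627 0.625 0.619 0.613 0.608 0.645 0.64  0.638 0.635 0.634 0.632
  0.625 0.622 0.616 0.611 0.603 0.643 0.642 0.639 0.638 0.637 0.632 0.627
  0.626 0.621 0.614 0.608 0.597 0.645 0.643 0.64  0.638 0.633 0.631 0.628
  0.624 0.617 0.612 0.6   0.644 0.643 0.64  0.638 0.634 0.631 0.627 0.622
  0.618 0.611 0.6   0.636 0.634 0.631 0.623 0.62  0.613 0.603 0.627 0.624
  0.617 0.608 0.614 0.602 0.179 0.181 0.179 0.18 ]]
0.13 [[0.192 0.187 0.194 0.19  0.194 0.189 0.194 0.189]
 [0.124 0.124 0.114 0.127 0.118 0.124 0.118 0.127]]
0.1 [[0.205 0.205 0.209 0.204 0.209 0.203 0.209 0.203]
 [0.084 0.079 0.069 0.073 0.069 0.068 0.071 0.07 ]]
```

View pics/s3c.png

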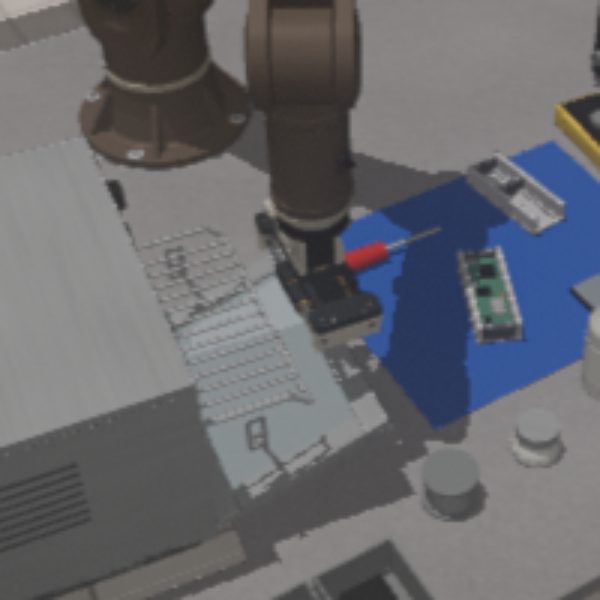

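The door is almost fully down: its free edge is near (320,440) and the rack front near (275,340) in the crop, measured at 113 mm out against 117 mm when fully open. I'll press a little further until the force shows the stops.

```bash
python3 -m creep '[[0,0,0.07,0,0],[0,0,0.07,0,0]]'; python3 -m creep '[[0,0,0.07,0,0],[0,0,0.07,0,0]]'
cat > rk.py <<'E'
from h import *
d=grab('top'); P=cloud(d); X=P.reshape(-1,3); r=X[:,:2]-C; o=-r@ox-.14; y=r@oy-.0485; z=X[:,2]
k=(abs(z-.185)<.012)&(abs(y)<.14)&(o>-.01)&(o<.14); 
for a,b in((-.14,-.1),(-.1,-.05),(.05,.1),(.1,.14)):
  j=k&(y>a)&(y<b); print("rack front",a,np.round(np.nanpercentile(o[j],[90,98,100]),4) if j.any() else None, round(np.nanmedian(z[j]),4))
j=(abs(z-.12)<.025)&(abs(y)<.15)&(abs(y)>.07)&(o>.15)&(o<.23); print("edge",np.round(np.nanpercentile(o[j],[50,90,98]),4),np.nanpercentile(z[j],[10,50,90]))
E
python3 rk.py; python3 -c "
from h import *
go(O(.1733,0,.1186),-7.28)"
```

```text
clock: 13.02
position: [0.6032, -0.0687, 0.098]
ee_rot: [2.355, 2.079, 0.0]
force: [-0.4, 1.4, 1.1]
width: 0.003
gripper_force: 0.4
clock: 13.28
position: [0.6036, -0.0685, 0.0953]
ee_rot: [-2.354, -2.079, -0.004]
force: [-17.0, 6.5, 52.9]
width: 0.003
gripper_force: 24.4
rack front -0.14 [0.1116 0.1148 0.116 ] 0.1838
rack front -0.1 [0.0889 0.1006 0.1046] 0.1829
rack front 0.05 [0.0352 0.0426 0.0458] 0.1827
rack front 0.1 [0.0826 0.1055 0.1093] 0.1832
edge [0.1892 0.1944 0.1953] [0.11457553 0.11894315 0.12084616]
clock 13.32 pos [ 0.6036 -0.0684  0.0955] inO [ 0.1734 -0.0014  0.0955] yaw -7.12 tilt [0.002 0.003] F [-11.5   5.5  38.4] w 0.006 | shift [-0.    0.03 -0.58] turn 0.04
```

```bash
python3 -m creep '[[0,0,-0.3,0,0],[0,0,-0.8,0,0],[0,0,-1,0,0],[0,0,-1,0,0],[0,0,-1,0,0],[0,0,-0.3,0,0]]'
python3 -c "
from h import *
go([.5486,.1939,.20],66.6)"; python3 rk.py
```

```text
clock: 14.08
position: [0.604, -0.0694, 0.2709]
ee_rot: [2.354, 2.077, 0.004]
force: [-0.1, -0.4, 0.1]
width: 0.004
gripper_force: 0.0
clock 14.07 pos [ 0.604  -0.0694  0.2709] inO [ 0.1725 -0.0008  0.2709] yaw -7.13 tilt [ 0.003 -0.   ] F [-0.1 -0.4  0.1] w 0.004 | shift [ 6.36 -2.2   1.77] turn -18.43
rack front -0.14 [0.0358 0.0434 0.0457] 0.1833
rack front -0.1 [0.0288 0.0345 0.0373] 0.1822
rack front 0.05 None nan
rack front 0.1 None nan
edge [0.1907 0.1953 0.1966] [0.11264868 0.11871967 0.12251884]
  return np.nanmean(a, axis, out=out, keepdims=keepdims)
```

```bash
python3 -m creep '[[0.64,-0.22,0,-1,1],[0.62,-0.25,0,-1,1],[0.6,-0.3,0,-1,1],[0.6,-0.35,0,-1,1],[0.6,-0.4,0,-1,1],[0.5,-0.4,0,-1,1],[0.5,-0.45,0,-1,1],[0.5,-0.5,0,-1,1],[0.4,-0.5,0,-1,1],[0.4,-0.5,0,-1,1],[0,0,0,-1,1],[0,0,0,-1,1]]'
python3 -m creep '[[0,0,0,-1,1],[0,0,0,-1,1],[0,0,0,-1,1],[0,0,0,-1,1],[0,0,0,-1,1],[0,0,0,-1,1],[0,0,0,-0.43,1]]'
python3 -c "
from h import *
go([.5486,.1939,.10],66.6)
d=grab('scene','s4'); P=cloud(d);Z=P[...,2]
m=(Z>.018)&(Z<.036)&(abs(P[...,0]-.567)<.1)&(abs(P[...,1]-.186)<.09)
# bring the measured points down to a plan picture, 1 mm cells
q=((P[m][:,:2]-[.45,.08])*1000).astype(int); I=np.zeros((220,220),np.uint8); I[q[:,1],q[:,0]]=255
I=cv2.morphologyEx(I,cv2.MORPH_CLOSE,np.ones((7,7))); c=max(cv2.findContours(I,0,1)[0],key=cv2.contourArea); r=cv2.minAreaRect(c); print(np.array(r[0])/1000+[.45,.08],r[1:])
"
```

```text
clock: 15.62
position: [0.4209, 0.1029, 0.2675]
ee_rot: [-1.3, -2.858, 0.001]
force: [1.0, -0.6, -0.3]
width: 0.997
gripper_force: 0.0
clock: 16.5
position: [0.4213, 0.1026, 0.2676]
ee_rot: [-0.635, -3.076, 0.002]
force: [-0.3, -0.4, -0.1]
width: 0.998
gripper_force: 0.0
clock 16.5 pos [0.4213 0.1026 0.2676] inO [ 0.3199 -0.2038  0.2676] yaw 66.68 tilt [-0.001 -0.001] F [-0.3 -0.4 -0.1] w 0.998 | shift [-2.02  3.36  4.18] turn 0.02
[0.56916852 0.18684809] ((56.756446838378906, 148.99180603027344), 66.8936767578125)
```

```bash
python3 -m creep '[[-0.25,0.42,0.3,0,1],[-0.25,0.42,0.5,0,1],[-0.25,0.42,0.5,0,1],[-0.25,0.43,0.5,0,1],[-0.25,0.43,0.5,0,1],[-0.25,0.43,0.5,0,1],[-0.25,0.42,0.5,0,1],[-0.27,0.42,0.5,0,1],[0,0,0.6,0,1],[0,0,0.2,0,1],[0,0,0,0,1]]'
python3 -c "
from h import *
go([.5496,.195,.010],66.7)
d=grab('scene','s5'); cv2.imwrite('pics/s5c.png',cv2.resize(d['pixels'][140:270,270:430],None,fx=4,fy=4))"
```

```text
clock: 17.92
position: [0.5495, 0.1947, 0.0842]
ee_rot: [-0.638, -3.075, 0.001]
force: [-0.3, 0.1, 0.4]
width: 0.999
gripper_force: 0.0
clock 17.93 pos [0.5495 0.1947 0.0842] inO [ 0.4276 -0.0883  0.0842] yaw 66.56 tilt [-0.001 -0.001] F [-0.3  0.1  0.4] w 0.999 | shift [-0.    0.01  1.85] turn -0.03
```

View pics/s5c.png

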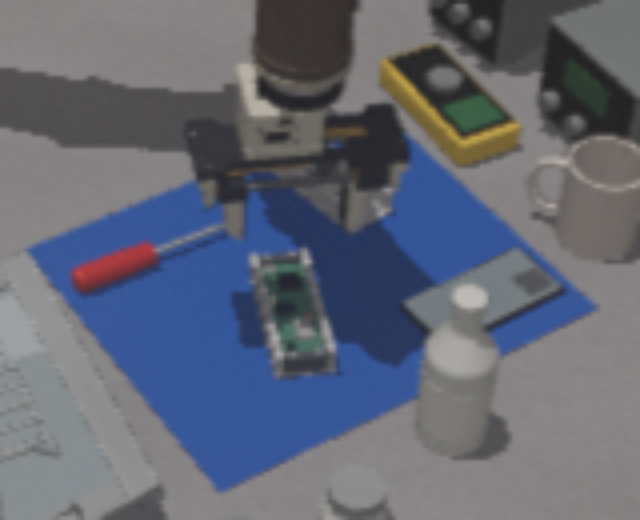

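The open fingers straddle the board holder at about (235,215) and (355,215), and nothing is in the way. I'll descend and grip.

```bash
python3 -m creep '[[0,0,0.5,0,1],[0,0,0.5,0,1],[0,0,0.4,0,1],[0,0,0.3,0,1],[0,0,0.13,0,1],[0,0,0,0,1],[0,0,0,0,0.5],[0,0,0,0,0.5],[0,0,0,0,0.4],[0,0,0,0,0.4],[0,0,0,0,0.4]]' 25
python3 -c "
from h import *
go([.5496,.195,.010],66.7)"
```

```text
clock: 19.35
position: [0.55, 0.1951, 0.0114]
ee_rot: [0.637, 3.076, 0.0]
force: [0.1, -0.2, 0.2]
width: 0.506
gripper_force: 0.0
clock 19.35 pos [0.55   0.1951 0.0114] inO [ 0.428  -0.0879  0.0114] yaw 66.6 tilt [0. 0.] F [ 0.1 -0.2  0.2] w 0.506 | shift [ 0.01 -0.01  0.03] turn -0.03
```

```bash
python3 -m creep '[[0,0,0,0,0.4],[0,0,0,0,0.4]]'
python3 -c "
from h import *
go([.5496,.195,.010],66.7)
d=grab('scene','s6'); cv2.imwrite('pics/s6c.png',cv2.resize(d['pixels'][140:270,270:430],None,fx=4,fy=4))"
```

```text
clock: 19.6
position: [0.55, 0.195, 0.0113]
ee_rot: [-0.637, -3.076, 0.0]
force: [0.1, -0.2, -0.4]
width: 0.402
gripper_force: 0.0
clock 19.6 pos [0.55   0.195  0.0113] inO [ 0.4279 -0.0879  0.0113] yaw 66.6 tilt [-0. -0.] F [ 0.1 -0.2 -0.4] w 0.402 | shift [ 0.01 -0.    0.03] turn -0.03
```

View pics/s6c.png

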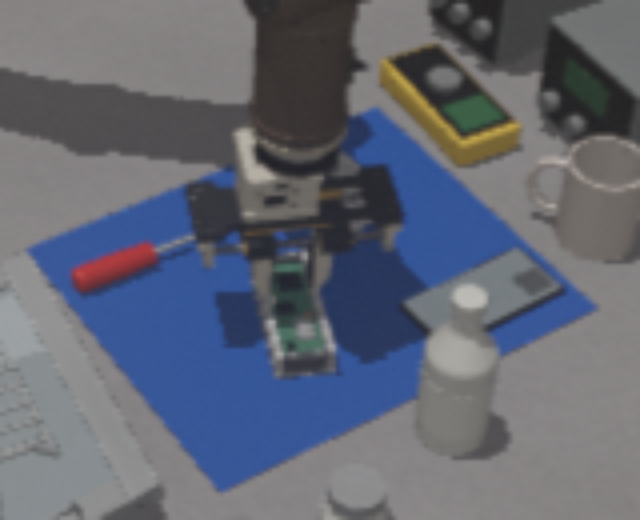

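The fingers now stand next to the rails at about (265,275) and (320,270), but the pad force is still zero. I'll keep closing.

```bash
python3 -m creep '[[0,0,0,0,0.2],[0,0,0,0,0.2],[0,0,0,0,0.2]]' 25
python3 -c "
from h import *
go([.5496,.195,.010],66.7)"
```

```text
clock: 20.02
position: [0.55, 0.1951, 0.0113]
ee_rot: [-0.637, -3.076, -0.0]
force: [0.1, 0.5, 0.3]
width: 0.203
gripper_force: 0.0
clock 20.02 pos [0.55   0.1951 0.0113] inO [ 0.4279 -0.0879  0.0113] yaw 66.6 tilt [-0.  0.] F [0.1 0.5 0.3] w 0.203 | shift [ 0.01 -0.01  0.03] turn -0.03
```

```bash
python3 -c "
from h import *
d=grab('scene','s7'); a=cv2.resize(d['pixels'][180:245,315:395],None,fx=7,fy=7)
cv2.imwrite('pics/s7c.png',a)
d=dict(np.load('top0.npz')); P=cloud(d); print(P[205,285],P[230,272],P[195,290])
print(ray(d,[[281,213],[233,261]],.029))
"
```

```text
[0.59210622 0.17325704 0.02023695] [0.51672384 0.21205552 0.02374482] [0.62217742 0.15785012 0.02240598]
[[0.56708037 0.18450324 0.029     ]
 [0.42594504 0.3269315  0.029     ]]
```

View pics/s7c.png

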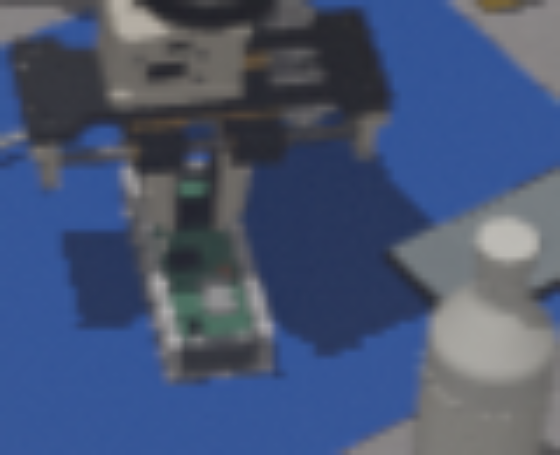

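The fingers now stand inside the rails, at about (155,200) and (232,190), so they passed over the top of them. The real fingertips seem higher than the reported TCP. I'll check with depth.

```bash
python3 -c "
from h import *
np.set_printoptions(precision=3,suppress=True)
d=grab('scene'); P=cloud(d)
for u in (335,337,339,346,348,350):
  print(u,[tuple(np.round(P[v,u],3)) for v in range(200,216,2)])
"
```

```text
335 [(np.float64(0.568), np.float64(0.15), np.float64(0.126)), (np.float64(0.571), np.float64(0.149), np.float64(0.119)), (np.float64(0.567), np.float64(0.152), np.float64(0.105)), (np.float64(0.536), np.float64(0.174), np.float64(0.058)), (np.float64(0.52), np.float64(0.186), np.float64(0.029)), (np.float64(0.528), np.float64(0.18), np.float64(0.028)), (np.float64(0.54), np.float64(0.172), np.float64(0.031)), (np.float64(0.55), np.float64(0.166), np.float64(0.032))]
337 [(np.float64(0.572), np.float64(0.156), np.float64(0.127)), (np.float64(0.572), np.float64(0.157), np.float64(0.116)), (np.float64(0.571), np.float64(0.158), np.float64(0.105)), (np.float64(0.554), np.float64(0.17), np.float64(0.075)), (np.float64(0.553), np.float64(0.171), np.float64(0.063)), (np.float64(0.549), np.float64(0.174), np.float64(0.048)), (np.float64(0.53), np.float64(0.188), np.float64(0.014)), (np.float64(0.546), np.float64(0.177), np.float64(0.023))]
339 [(np.float64(0.58), np.float64(0.159), np.float64(0.131)), (np.float64(0.576), np.float64(0.162), np.float64(0.117)), (np.float64(0.576), np.float64(
[... 1043 characters left out ...]
t64(0.572), np.float64(0.208), np.float64(0.06)), (np.float64(0.569), np.float64(0.211), np.float64(0.045)), (np.float64(0.565), np.float64(0.214), np.float64(0.03)), (np.float64(0.569), np.float64(0.212), np.float64(0.025))]
350 [(np.float64(0.595), np.float64(0.197), np.float64(0.124)), (np.float64(0.594), np.float64(0.198), np.float64(0.113)), (np.float64(0.569), np.float64(0.218), np.float64(0.073)), (np.float64(0.574), np.float64(0.215), np.float64(0.069)), (np.float64(0.529), np.float64(0.25), np.float64(0.004)), (np.float64(0.539), np.float64(0.244), np.float64(0.004)), (np.float64(0.548), np.float64(0.237), np.float64(0.005)), (np.float64(0.577), np.float64(0.215), np.float64(0.03))]
```

```bash
python3 -m creep '[[0,0,-0.25,0,0.2],[0,0,-0.25,0,0.2],[0,0,0,0,1],[0,0,0,0,1],[0,0,0,0,1],[0,0,0,0,1],[0,0,0,0,1],[0,0,0,0,1],[0,0,0,0,1],[0,0,0.3,0,1],[0,0,0.3,0,1],[0,0,0.2,0,1]]'; python3 -m creep '[[0,0,0.1,0,1],[0,0,0.1,0,1],[0,0,0,0,1]]'
```

```text
clock: 21.62
position: [0.5494, 0.1948, -0.002]
ee_rot: [-0.637, -3.075, 0.001]
force: [0.4, 0.0, 0.3]
width: 0.999
gripper_force: 0.0
clock: 22.0
position: [0.55, 0.195, -0.0088]
ee_rot: [-0.637, -3.076, 0.0]
force: [-0.2, -0.3, 0.4]
width: 1.0
gripper_force: 0.0
```

```bash
python3 -m creep '[[0,0,0.1,0,1],[0,0,0,0,0.5],[0,0,0,0,0.5],[0,0,0,0,0.5],[0,0,0,0,0.5],[0,0,0,0,0.5],[0,0,0,0,0.5]]' 25
python3 -c "
from h import *
go([.5496,.195,.010],66.7)"
```

```text
clock: 22.88
position: [0.55, 0.195, -0.0126]
ee_rot: [0.637, 3.076, 0.0]
force: [-0.1, -0.2, 1.8]
width: 0.609
gripper_force: 25.0
clock 22.88 pos [ 0.55    0.195  -0.0126] inO [ 0.4279 -0.0878 -0.0126] yaw 66.6 tilt [0. 0.] F [-0.1 -0.2  1.8] w 0.609 | shift [ 0.01 -0.01 -0.56] turn -0.03
```

The grip is good: 56 mm opening and 25 N. I'll lift, turn and carry to a point in front of the rack.

```bash
python3 -m creep '[[0,0,-0.3,0,0.5],[0,0,-0.6,0,0.5],[0,0,-0.8,0,0.5],[0,0,-0.9,0.5,0.5],[0,0,-0.9,1,0.5],[0,0,-0.9,1,0.5],[0,0,-0.8,1,0.5],[0,0,-0.4,1,0.5],[0,0,0,1,0.5],[0,0,0,1,0.5],[0,0,0,1,0.5],[0,0,0,1,0.5]]' 30
python3 -m creep '[[0,0,0,1,0.5],[0,0,0,1,0.5],[0,0,0,1,0.5],[0,0,0,1,0.5],[0,0,0,1,0.5],[0,0,0,1,0.5],[0,0,0,1,0.5],[0,0,0,1,0.5],[0,0,0,1,0.5],[0,0,0,1,0.5],[0,0,0,0,0.5]]'
python3 -c "
from h import *
go(O(.20,0,.195),-7.28)"; python3 rk.py
```

```text
clock: 24.38
position: [0.5494, 0.1948, 0.2117]
ee_rot: [-1.512, -2.753, 0.0]
force: [-0.5, 0.1, -3.2]
width: 0.609
gripper_force: 30.0
clock: 25.75
position: [0.5496, 0.195, 0.2115]
ee_rot: [-2.36, -2.074, 0.001]
force: [0.2, 0.1, -3.1]
width: 0.61
gripper_force: 30.0
clock 25.75 pos [0.5496 0.195  0.2115] inO [ 0.4279 -0.0883  0.2115] yaw -7.38 tilt [-0.001 -0.   ] F [ 0.2  0.1 -3.1] w 0.61 | shift [-5.69  2.22  0.41] turn -0.03
rack front -0.14 [0.1128 0.1155 0.1164] 0.1835
rack front -0.1 [0.1135 0.116  0.1164] 0.1827
rack front 0.05 [0.1133 0.1155 0.1166] 0.1827
rack front 0.1 [0.1128 0.1159 0.1161] 0.1829
edge [0.174  0.1926 0.1955] [0.10472144 0.11462231 0.12073633]
```

```bash
python3 -m creep '[[-0.4,0.2,0.04,0,0.5],[-0.6,0.22,0.04,0,0.5],[-0.6,0.22,0.04,0,0.5],[-0.6,0.22,0.04,0,0.5],[-0.6,0.22,0.04,0,0.5],[-0.6,0.22,0.04,0,0.5],[-0.6,0.22,0.04,0,0.5],[-0.6,0.22,0.04,0,0.5],[-0.6,0.22,0.04,0,0.5],[-0.6,0.22,0.04,0,0.5],[-0.49,0.04,0,0,0.5],[0,0,0,0,0.5]]'
cat > hd.py <<'E'
from h import *
go(O(.056,0,.1694),-7.28)
for n in("scene","top"):
  d=grab(n); P=cloud(d); hsv=cv2.cvtColor(d['pixels'],cv2.COLOR_BGR2HSV)
  g=(cv2.inRange(hsv,(40,60,30),(95,255,255))>0)&(P[...,2]>.15)
  r=P[...,:2]-C; o=-r@ox-.14; y=r@oy-.0485; g&=(o>-.05)&(o<.35)&(abs(y)<.1)
  if g.sum()>10: print(n,"green out",np.round(np.nanpercentile(o[g],[2,50,98]),4),"y",np.round(np.nanpercentile(y[g],[2,98]),4),"z",np.round(np.nanpercentile(P[g][:,2],[10,50,90]),4))
  m=(abs(y)<.035)&(o>-.1)&(o<.36)&(P[...,2]>.16)&(P[...,2]<.25); print(n,"all out",np.round(np.nanpercentile(o[m],[.5,99.5]),4) if m.any() else 0,"z",np.round(np.nanpercentile(P[m][:,2],[2,50,95,99]),4) if m.any() else 0)
E
python3 hd.py
```

```text
clock: 27.3
position: [0.6049, -0.0688, 0.1957]
ee_rot: [2.363, 2.069, -0.0]
force: [0.4, 0.3, -3.7]
width: 0.607
gripper_force: 30.0
clock 27.3 pos [ 0.6049 -0.0688  0.1957] inO [0.1732 0.     0.1957] yaw -7.6 tilt [ 0.    -0.001] F [ 0.4  0.3 -3.7] w 0.607 | shift [-2.93  0.02  0.66] turn -0.08
scene green out [0.0975 0.1286 0.1564] y [-0.0202  0.0077] z [0.2271 0.2295 0.2327]
scene all out [0.0176 0.2195] z [0.18   0.2292 0.2396 0.2412]
top all out [-0.0275  0.0653] z [0.1773 0.1828 0.1863 0.1873]
```

```bash
python3 -m creep '[[-0.3,0,0,-0.08,0.5],[-0.5,0,0,0,0.5],[-0.6,0,0,0,0.5],[-0.6,0,0,0,0.5],[-0.5,0,0,0,0.5],[-0.3,0,0,0,0.5],[0,0,0,0,0.5],[0,0,0.2,0,0.5],[0,0,0.2,0,0.5],[0,0,0.1,0,0.5],[0,0,0,0,0.5]]'
python3 hd.py
```

```text
clock: 28.78
position: [0.5916, -0.1766, 0.1748]
ee_rot: [-2.353, -2.08, 0.001]
force: [-0.2, -0.8, -2.2]
width: 0.604
gripper_force: 30.0
clock 28.77 pos [ 0.5916 -0.1766  0.1748] inO [0.0646 0.0005 0.1748] yaw -7.05 tilt [-0.001  0.   ] F [-0.2 -0.8 -2.2] w 0.604 | shift [-0.21 -0.01  0.14] turn 0.06
scene green out [0.0136 0.0315 0.0402] y [-0.0207  0.0061] z [0.2058 0.2087 0.2115]
scene all out [0.0093 0.1164] z [0.1832 0.2099 0.2308 0.2436]
top green out [0.0863 0.0992 0.1065] y [-0.0125  0.0219] z [0.2065 0.2085 0.211 ]
top all out [0.0837 0.1165] z [0.1787 0.2107 0.2188 0.2202]
```

```bash
python3 -m creep '[[-0.11,0,0,0,0.5],[-0.11,0,0,0,0.5],[0,0,0.05,0,0.5],[0,0,0.04,0,0.5],[0,0,0.03,0,0.5]]'
python3 -c "
from h import *
go(O(.056,0,.1694),-7.28)"
```

```text
clock: 29.5
position: [0.5907, -0.1856, 0.1703]
ee_rot: [-2.354, -2.08, 0.0]
force: [0.2, -0.8, -3.0]
width: 0.608
gripper_force: 30.0
clock 29.5 pos [ 0.5907 -0.1856  0.1703] inO [0.0555 0.0007 0.1703] yaw -7.07 tilt [-0.  0.] F [ 0.2 -0.8 -3. ] w 0.608 | shift [ 0.01 -0.02  0.02] turn 0.05
```

```bash
python3 -m creep '[[0,0,0.025,0,0.5],[0,0,0.025,0,0.5]]';python3 -m creep '[[0,0,0.02,0,0.5],[0,0,0,0,0.5]]'
```

```text
clock: 29.75
position: [0.5908, -0.1856, 0.1693]
ee_rot: [-2.354, -2.08, -0.001]
force: [-4.8, 4.2, 12.7]
width: 0.608
gripper_force: 30.0
clock: 30.0
position: [0.5908, -0.1856, 0.1693]
ee_rot: [-2.354, -2.08, -0.002]
force: [-5.1, 4.4, 14.3]
width: 0.606
gripper_force: 30.0
```

Contact came at the predicted height. I'll relax the push, release and lift.

```bash
python3 -m creep '[[0,0,-0.05,0,0.5],[0,0,0,0,0.65],[0,0,0,0,0.75],[0,0,0,0,0.85],[0,0,0,0,0.85],[0,0,0,0,0.85],[0,0,-0.3,0,0.85],[0,0,-0.6,0,0.85],[0,0,-0.8,0,0.85],[0.5,0,-0.8,0,0.85],[1,0,0,0,0.5],[1,0,0,0,0]]'
python3 -m creep '[[1,0,0,0,0],[1,0,0,0,0],[0,0,0,0,0],[0,0,0,0,0]]'
cat > pl.py <<'E'
from h import *
go(O(.222,0,.07),-7.28)
d=grab('top','t8'); cv2.imwrite('pics/t8c.png',cv2.resize(d['pixels'][120:280,380:540],None,fx=3.7,fy=3.7)); P=cloud(d)
r=P[...,:2]-C; o=-r@ox-.14; y=r@oy-.0485
m=(P[...,2]>.2)&(P[...,2]<.225)&(o>-.02)&(o<.14)&(abs(y)<.06)
print("holder out",np.round(np.nanpercentile(o[m],[1,99,100]),4),"y",np.round(np.nanpercentile(y[m],[1,99]),4),"z",np.nanpercentile(P[m][:,2],[50,95]))
E
python3 pl.py; python3 rk.py
```

```text
clock: 31.5
position: [0.6034, -0.0859, 0.2712]
ee_rot: [2.355, 2.078, 0.002]
force: [-0.2, -0.7, -0.6]
width: 0.679
gripper_force: 0.0
clock: 32.0
position: [0.6129, -0.0079, 0.2704]
ee_rot: [2.354, 2.079, -0.0]
force: [0.7, -0.4, -0.2]
width: 0.249
gripper_force: 0.0
clock 32.0 pos [ 0.6129 -0.0079  0.2704] inO [2.346e-01 2.000e-04 2.704e-01] yaw -7.1 tilt [ 0.001 -0.001] F [ 0.7 -0.4 -0.2] w 0.249 | shift [-0.31 -0.01  5.01] turn 0.05
holder out [-0.0185  0.1069  0.1077] y [-0.0261  0.0293] z [0.20504026 0.21319363]
rack front -0.14 [0.1123 0.1156 0.1164] 0.1838
rack front -0.1 [0.1135 0.1161 0.1163] 0.1825
rack front 0.05 [0.0972 0.112  0.1141] 0.1831
rack front 0.1 [0.0807 0.0902 0.0946] 0.1829
edge [0.1545 0.1605 0.1629] [0.10367948 0.10791233 0.11169097]
```

View pics/t8c.png

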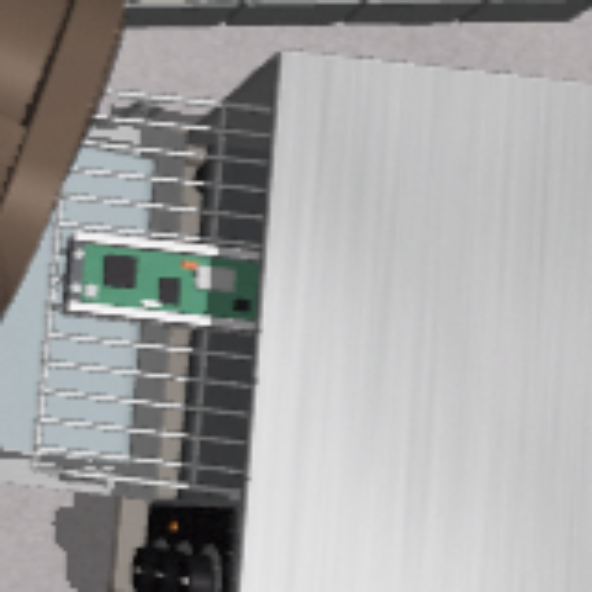

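The board holder lies on the rack, from (68,270) to the oven edge (260,290), board up and inside the rack's front wire at x≈45. Measured, it ends 9 mm short of the rack's front. Now I'll close the door by pushing the panel's free edge in and up.

```bash
python3 -m creep '[[0,0,0.6,0,0],[0,0,0.8,0,0],[0,0,0.8,0,0],[0,0,0.8,0,0],[0,0,0.8,0,0],[0,0,0.8,0,0],[0,0,0.5,0,0],[0,0,0.26,0,0],[-0.2,0,0,0,0],[-0.2,0,0,0,0],[-0.15,0,0,0,0],[0,0,0,0,0]]' 20
python3 -c "
from h import *
go(O(.2091,0,.056),-7.28)"; python3 rk.py
```

```text
clock: 33.6
position: [0.6104, -0.0299, 0.0559]
ee_rot: [2.355, 2.078, 0.001]
force: [-0.7, -0.2, 0.3]
width: 0.009
gripper_force: 0.0
clock 33.6 pos [ 0.6104 -0.0299  0.0559] inO [0.2125 0.0005 0.0559] yaw -7.15 tilt [ 0.001 -0.   ] F [-0.7 -0.2  0.3] w 0.009 | shift [-0.08 -0.01 -0.  ] turn 0.03
rack front -0.14 [0.1125 0.1156 0.1164] 0.1833
rack front -0.1 [0.1136 0.1159 0.1163] 0.1828
rack front 0.05 [0.0915 0.1054 0.1095] 0.1829
rack front 0.1 [0.1129 0.1155 0.1166] 0.1828
edge [0.1685 0.1888 0.1943] [0.10497137 0.11361337 0.11966285]
```

```bash
python3 -m creep '[[-0.06,0,0,0,0],[-0.05,0,-0.05,0,0],[-0.05,0,-0.08,0,0],[-0.04,0,-0.1,0,0]]'
python3 rk.py;  python3 -c "
from h import *
go(O(.2091,0,.056),-7.28)"
```

```text
clock: 34.15
position: [0.609, -0.0356, 0.0644]
ee_rot: [-2.352, -2.08, -0.001]
force: [0.8, 6.1, -4.2]
width: 0.008
gripper_force: 3.2
rack front -0.14 [0.1123 0.1154 0.1162] 0.1836
rack front -0.1 [0.1133 0.1156 0.1163] 0.1824
rack front 0.05 [0.0826 0.0929 0.0987] 0.183
rack front 0.1 [0.1126 0.1155 0.1164] 0.183
edge [0.1655 0.1835 0.1919] [0.10442993 0.11217882 0.11899478]
clock 34.2 pos [ 0.6091 -0.0355  0.0648] inO [ 0.2067 -0.      0.0648] yaw -7.03 tilt [-0.     0.002] F [-0.3  4.7 -2.1] w 0.004 | shift [0.06 0.   0.22] turn 0.06
```

```bash
python3 -m creep '[[-0.04,0,-0.1,0,0],[-0.04,0,-0.11,0,0],[-0.04,0,-0.11,0,0],[-0.04,0,-0.11,0,0]]'
python3 rk.py;  python3 -c "
from h import *
go(O(.2091,0,.056),-7.28)"
```

```text
clock: 34.7
position: [0.6083, -0.0402, 0.0814]
ee_rot: [-2.349, -2.081, -0.002]
force: [1.0, 8.9, -2.6]
width: 0.004
gripper_force: 4.3
rack front -0.14 [0.1045 0.1071 0.1081] 0.1836
rack front -0.1 [0.105  0.1074 0.108 ] 0.1823
rack front 0.05 [0.0729 0.0845 0.0885] 0.183
rack front 0.1 [0.1032 0.1071 0.1077] 0.1834
edge [0.1613 0.1754 0.1818] [0.1177936  0.12647143 0.1329738 ]
clock 34.75 pos [ 0.6083 -0.0404  0.082 ] inO [ 2.017e-01 -2.000e-04  8.200e-02] yaw -6.96 tilt [-0.001  0.004] F [-1.   8.7 -0.5] w 0.003 | shift [0.18 0.01 0.65] turn 0.08
```

```bash
python3 -m creep '[[-0.05,0,-0.12,0,0],[-0.055,0,-0.13,0,0],[-0.055,0,-0.13,0,0],[-0.06,0,-0.13,0,0],[-0.065,0,-0.13,0,0],[-0.065,0,-0.12,0,0],[-0.07,0,-0.12,0,0],[-0.07,0,-0.12,0,0]]'
python3 rk.py;  python3 -c "
from h import *
go(O(.2091,0,.056),-7.28)"
```

```text
clock: 35.75
position: [0.606, -0.0588, 0.1216]
ee_rot: [-2.348, -2.081, -0.004]
force: [-0.4, 11.0, 0.0]
width: 0.005
gripper_force: 5.6
rack front -0.14 [0.0836 0.0856 0.0861] 0.1836
rack front -0.1 [0.0839 0.0852 0.0858] 0.1827
rack front 0.05 [0.0414 0.0503 0.054 ] 0.1832
rack front 0.1 [0.07   0.0783 0.0821] 0.1847
edge nan nan
clock 35.8 pos [ 0.606  -0.0592  0.1222] inO [ 1.828e-01 -1.000e-04  1.222e-01] yaw -6.93 tilt [-0.001  0.005] F [-2.3 12.6  3.8] w 0.004 | shift [0.65 0.01 1.66] turn 0.09
  return np.nanmean(a, axis, out=out, keepdims=keepdims)
```

```bash
python3 -m creep '[[-0.08,0,-0.14,0,0],[-0.08,0,-0.14,0,0],[-0.085,0,-0.135,0,0],[-0.09,0,-0.13,0,0],[-0.095,0,-0.125,0,0],[-0.1,0,-0.12,0,0],[-0.1,0,-0.11,0,0],[-0.105,0,-0.11,0,0],[-0.105,0,-0.11,0,0],[-0.11,0,-0.1,0,0],[-0.11,0,-0.1,0,0]]'
python3 rk.py;  python3 -c "
from h import *
go(O(.2091,0,.056),-7.28)"
```

```text
clock: 37.17
position: [0.6003, -0.1037, 0.1744]
ee_rot: [-2.352, -2.08, -0.0]
force: [-0.1, 5.3, -1.2]
width: 0.004
gripper_force: 2.3
rack front -0.14 [0.0495 0.0503 0.0504] 0.1833
rack front -0.1 [0.0478 0.0501 0.0512] 0.1828
rack front 0.05 None nan
rack front 0.1 None nan
edge nan nan
clock 37.23 pos [ 0.6003 -0.1047  0.175 ] inO [ 0.137 -0.     0.175] yaw -7.09 tilt [-0.001  0.001] F [-2.1  5.4 -0.2] w 0.003 | shift [1.8  0.01 2.98] turn 0.05
  return np.nanmean(a, axis, out=out, keepdims=keepdims)
  return np.nanmean(a, axis, out=out, keepdims=keepdims)
```

```bash
python3 -m creep '[[-0.12,0,-0.1,0,0],[-0.14,0,-0.1,0,0],[-0.15,0,-0.1,0,0],[-0.15,0,-0.09,0,0],[-0.15,0,-0.09,0,0],[-0.15,0,-0.08,0,0],[-0.16,0,-0.08,0,0],[-0.16,0,-0.07,0,0],[-0.16,0,-0.07,0,0],[-0.16,0,-0.06,0,0],[-0.16,0,-0.06,0,0],[-0.16,0,-0.05,0,0]]'
python3 -c "
from h import *
go(O(.0255,0,.225),-7.28)"
```

```text
clock: 38.72
position: [0.5914, -0.1765, 0.2127]
ee_rot: [-2.353, -2.079, -0.001]
force: [-2.8, 4.3, 2.3]
width: 0.009
gripper_force: 2.5
clock 38.73 pos [ 0.5914 -0.1765  0.2127] inO [6.470e-02 2.000e-04 2.127e-01] yaw -7.06 tilt [-0.001  0.001] F [-2.8  4.3  2.3] w 0.009 | shift [-0.98 -0.01 -0.31] turn 0.05
```

```bash
python3 -m creep '[[-0.13,0,-0.04,0,0],[-0.12,0,-0.04,0,0],[-0.12,0,-0.04,0,0],[-0.11,0,-0.04,0,0],[-0.1,0,-0.03,0,0],[-0.09,0,-0.03,0,0],[-0.08,0,-0.02,0,0],[-0.07,0,0,0,0],[-0.05,0,0,0,0],[-0.04,0,0,0,0],[-0.03,0,0,0,0]]'
python3 -m creep '[[-0.03,0,0,0,0],[-0.03,0,0,0,0]]'
python3 -c "
from h import *
go(O(.0255,0,.225),-7.28)"
```

```text
clock: 40.1
position: [0.5874, -0.2145, 0.2223]
ee_rot: [2.354, 2.08, 0.001]
force: [0.7, 2.8, 2.5]
width: 0.002
gripper_force: 1.9
clock: 40.35
position: [0.5871, -0.2168, 0.2222]
ee_rot: [2.354, 2.08, 0.0]
force: [0.8, 4.3, 2.0]
width: 0.002
gripper_force: 1.9
clock 40.35 pos [ 0.5871 -0.2168  0.2222] inO [0.0241 0.0011 0.2222] yaw -7.07 tilt [ 0. -0.] F [0.8 4.3 2. ] w 0.002 | shift [ 0.03 -0.03 -0.07] turn 0.05
```

```bash
python3 -m creep '[[-0.03,0,0,0,0],[-0.03,0,0,0,0]]';python3 -m creep '[[-0.03,0,0,0,0],[-0.03,0,0,0,0]]'
```

```text
clock: 40.6
position: [0.5869, -0.2175, 0.2221]
ee_rot: [-2.352, -2.08, -0.003]
force: [-0.4, 11.3, 7.0]
width: 0.005
gripper_force: 5.5
clock: 40.85
position: [0.5869, -0.2174, 0.2221]
ee_rot: [-2.348, -2.08, -0.006]
force: [-1.6, 18.7, 11.8]
width: 0.002
gripper_force: 9.2
```

The panel has stopped moving while the force climbs, so the door is shut. I'll back off, rise clear and check.

```bash
python3 -m creep '[[-0.03,0,0,0,0],[0,0,0,0,0],[0.2,0,0,0,0],[0.22,0,0,0,0],[0,0,-0.4,0,0],[0,0,-0.7,0,0],[0,0,-0.7,0,0],[0,0,-0.7,0,0],[0.5,0,-0.3,0,0],[1,0,0,0,0],[1,0,0,0,0],[1,0,0,0,0]]'
python3 -m creep '[[1,0,0,0,0],[1,0,0,0,0],[1,0,0,0,0],[1,0,0,0,0],[0.5,0,0,0,0],[0,0,0,0,0]]'
python3 -c "
from h import *
go(O(.2091,0,.3),-7.28)
d=grab('top','t9'); P=cloud(d); cv2.imwrite('pics/t9c.png',d['pixels'])
r=P[...,:2]-C; o=-r@ox-.14; y=r@oy-.0485; z=P[...,2]
m=(abs(y)<.095)&(o>.05)&(o<.12)&(z>.22)&(z<.275); print('bar',m.sum(),np.round(np.nanpercentile(o[m],[5,50,95]),4),np.nanpercentile(z[m],[50,95]))
d0=dict(np.load('top0.npz')); P0=cloud(d0); m0=m*0>1
r=P0[...,:2]-C; o=-r@ox-.14; z=P0[...,2]; y=r@oy-.0485
m=(abs(y)<.095)&(o>.05)&(o<.12)&(z>.22)&(z<.275); print('bar at start',m.sum(),np.round(np.nanpercentile(o[m],[5,50,95]),4),np.nanpercentile(z[m],[50,95]))
"
```

```text
clock: 42.35
position: [0.6055, -0.067, 0.3354]
ee_rot: [2.355, 2.077, 0.0]
force: [1.1, -0.2, -0.6]
width: 0.004
gripper_force: 0.0
clock: 43.1
position: [0.6278, 0.112, 0.3343]
ee_rot: [2.352, 2.081, -0.001]
force: [-0.1, 0.0, 0.2]
width: 0.006
gripper_force: 0.0
clock 43.1 pos [0.6278 0.112  0.3343] inO [ 3.554e-01 -2.000e-04  3.343e-01] yaw -6.99 tilt [ 0.    -0.001] F [-0.1  0.   0.2] w 0.006 | shift [-3.66 -0.01  0.86] turn 0.07
bar 385 [0.0576 0.0633 0.0676] [0.26152582 0.26484751]
bar at start 386 [0.0576 0.0633 0.0679] [0.26168315 0.26471094]
```

View pics/t9c.png

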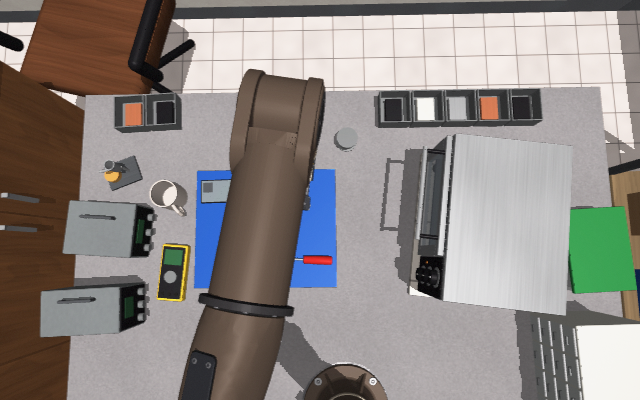

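The top view shows the door shut (bar near column 420, measured identical to the start) and the other objects in view where they were. The arm is clear.

```bash
python3 -c "
from cell import sign_off; print(sign_off())"
```

```text
the job is handed in; nothing more can be done
None
```

The board holder lies flat on the rack, board side up and set down under control, the door is fully shut, and the job was handed in at about 43 s. On the first grip try the fingers came in too high and closed just above the board, with no force recorded.

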